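# Fit the holed plate in a shuttle tray sealer

## Task

Set up the tray sealer: first push the shuttle by its paddle out from under the sealing head to its outer end stop, then gently lower the plate that has two holes over the shuttle's two pins until it rests flush, and let go of it. With the plate staying flush on its pins, push the shuttle all the way in under the head to its inner stop, and then swing the lock lever fully over, away from the robot. Leave the blank plate, the food pack, the tape roll and the tape dispenser where they are.

Things in the scene. Friction and masses are not known exactly. Their poses are not given: they have to be found in the camera images.
- sealer: Fixed white bench sealer. Origin on the table under the middle of the shuttle's travel; +y is the direction in which the shuttle goes in, -x faces the robot. Base plate x -60 to 60, y -195 to 255, 12 mm thick. Sealing head: block x -108 to 108, y 50 to 130 mm, from 125 to 204 mm above the table, on two columns at x -90 and 90, 26 x 60 mm.
- shuttle (a joint): Shuttle travel in m, along the sealer's +y: 0 = outer end stop (loading place, clear of the head), 0.18 = inner end stop (under the head). Stays where it is left; about 4 N to move. The shuttle is an aluminium bed 110 mm (x) x 150 mm (y), its top 34 mm above the table, carrying two upright steel pins and, on an arm to -y, a black paddle.
- seat (a point): Centre of the shuttle's top face (34 mm above the table), axes as the sealer's. The pins stand at y = -58 and +58 mm from it (x = 0), 14 mm in diameter, 30 mm tall, the last 8 mm tapering to 6 mm.
- paddle (a point): Middle of the top edge of the shuttle's upright black paddle, 98 mm above the table, 130 mm to -y of the seat. Paddle 44 mm wide (x), 14 mm thick (y), 75 mm tall, standing on an arm whose top is 28 mm above the table. Push on its flat faces.
- lock_lever (a joint): Angle in rad of the lock lever at the sealer's inner (+y) end: 0 = leaning 29 degrees towards the robot (-x), unlocked; 0.5 = upright; 1.0 = leaning 29 degrees away (+x), locked. Turns about the sealer's y axis through the point x 0, y 222, z 34 mm of the sealer. Stays where it is left.
- lever_tip (a point): Centre of the black ball (28 mm diameter) at the end of the lock lever, 100 mm from its pivot; the rod is 14 mm thick.
- tray_plate: Loose aluminium plate, 100 (x) x 150 (y) x 10 mm, 0.3 to 0.6 kg. Origin: centre of its underside. Two 17 mm through holes at y = -58 and +58 mm (x = 0). Handle: bar along y over the middle, 82 mm long, 14 mm square, its centre 53 mm above the underside, on two 12 mm legs at y = -34 and +34 mm. Fits either way round. Starts flat on the table, left or right.
- blank_plate: Loose plate of the same size and handle but without holes (does not fit); same origin. Starts flat on the table on the other side. Leave alone.
- food_pack: Clear-lidded food pack, 85 mm (x) x 165 mm (y) x 46 mm, on the table beyond the sealer; origin at its underside's centre. Leave alone.
- tape_roll: Roll of tape lying flat beyond the sealer, 100 mm in diameter, 24 mm high; origin at its underside's centre. Leave alone.
- dispenser: Black tape dispenser beyond the sealer, 75 mm (x) x 170 mm (y) x 110 mm; origin at its underside's centre. Leave alone.
Not all that is in view belongs to the job. What is shaped like the tray_plate but brown or turquoise is not meant.

How it is judged:
By the outcome, as a careful person would: the job done as asked, in the order asked, and still so for the second after the job is handed in, with the robot touching nothing.
It also fails if it takes over 72 s, if anything falls off the work surface, if the arm or the gripper's body presses on something with over 40 N, if the wrist force passes 120 N, or if a joint passes its speed limit or range.

## Robot

A 6-joint arm with a two-finger parallel gripper is mounted at the origin on the work surface. World frame = base frame: x ahead of the robot, y to its left, z up, the work surface at z = 0. Lengths are in m, angles in rad, forces in N, time in s.
With the tool pointing down it reaches from about 0.35 to 0.975 m from the base axis. Payload 4.9 kg.
Tool frame: the origin (TCP) lies at the very end of the fingers, on their centre line; the grasp point (between the pads) lies 19 mm behind it; z points along the fingers, y is the line along which they close (so a half turn about z gives the same grasp; the last joint's range is limited). The gripper opens to 85 mm and grips with 20 to 120 N. Pads are 22 mm wide; open, the fingers measure 114 mm over their backs; the gripper's body (76 mm by 85 mm) begins 54 mm behind the grasp point. The pads swing forward as they close: fully open they stand 13 mm farther back than shut.
Start: joints at [0.991, 0.053, 1.613, -0, 1.476, -0.119], TCP at [0.278, 0.56, 0.231] pointing down, gripper open.
Joint ranges: [-3.01, 3.01], [-1.01, 2.22], [0.06, 2.58], [-1.02, 4.17], [0.09, 2.62], [-3.14, 3.14]. Speed limits (rad/s): [2.57, 2.57, 3.14, 3.14, 3.14, 3.14].

## Interface

Orientations are given as a rotation vector (axis times angle).
In Python, from station import get_obs, get_image, get_calibration, finish_job gives the robot as it stands.
- The arm moves only by the tool servo_tool, never from a script. Its argument "increments" is a list of rows, each a list of 5 numbers: the opening, from 0 (shut) to 1 (fully open), then the shift along the tool's x, y, z in mm, then the turn about the tool's z in degrees. In form: [[jaw, tx, ty, tz, spin], ...]. A call has 1 to 12 rows; each row shifts and turns the commanded pose from where the row before left it, along the tool's axes as they then stand; what a row does not reach is not made up. A row lasts 1/8 s, in which the tool goes at most 62.5 mm and 10.7 degrees, less where a joint would pass 70% of its speed; a pose out of reach is approached as far as the arm can. A call is refused whole if a number of a shift passes 62.5 or a number of a turn 10.7, either way. A call with a gripper value outside its range is refused whole. The fingers move at their own pace and stop on an object; "force" is the grip in N (left out, the last holds). Time passes only in rows, so rows that do not move let the fingers close. It gives the time, the measured TCP pose, the force, the opening and the grip force at its end, in the units of the state.
- get_obs(): the state, without advancing time (a new reading comes with each control period).
- get_image(name): name is "scene" or "top" or "wrist"; returns the picture (480x640x3 uint8, red, green, blue); there is no depth.
- get_calibration(name): a dict with "fx", "fy", "cx", "cy" (pixels), "R" (3x3) and "t" (3): a world point X has camera coordinates R X + t; the wrist camera has in their place "mount" (4x4, takes a point from camera to tool coordinates, whose origin is the TCP and whose axes are the flange's). Camera axes: x right, y down, z forward; pixel columns grow to the right and rows downward; lengths in m; the calibration is good to about 2 mm. The wrist camera is an equidistant fisheye: a pixel r from the principal point sees the ray r / f radians off the axis. A picture is of the moment at which its call begins: read the wrist's pose just before it. get_calibration takes no time and is no camera call.
- finish_job(): hands the job in; it is judged then, once.
The state is a dict: "t": time; "q": joint angles; "dq": joint speeds; "effort": joint torques, N m; "tool_pos": TCP position; "tool_rot": TCP orientation; "contact_force": force on the tool from outside, world axes, zero at the start; "wrist_torque": the same for the moment, N m; "opening": finger opening in m; "grip_force": force on a finger pad.
Only numpy, scipy, OpenCV 4.12 (cv2) and the standard library are available. Lean on these libraries where they do the work, as an engineer would, in place of code of your own. Each camera call takes 0.05 s, during which the arm holds its last target. There are 200 camera calls.

## Working session

There is one attempt and no reset: what is moved stays moved. The work goes in short steps, Python scripts to look and compute and a tool call to move; the robot and the scene stay as the last step left them, time stands still between calls to the robot, and variables do not carry over. Pictures are saved under pics/ and viewed, at most 10 in all, crops included, and the job is handed in when it is done.

Besides the shell and the picture viewer there is one more tool, called after ">>>" as name(argument=value, ...) on one line, values as JSON. servo_tool: Moves the arm, as the interface text tells. Its arguments: {"type":"object","properties":{"increments":{"type":"array"},"force":{"type":"number"}},"required":["increments"]}

```bash
mkdir -p pics; cat > h.py <<'E'
import numpy as np,cv2
from scipy.spatial.transform import Rotation as Ro
from station import *
def ray(c,px):
    k=get_calibration(c); x=(px[0]-k['cx'])/k['fx']; y=(px[1]-k['cy'])/k['fy']
    R=np.array(k['R']);t=np.array(k['t']); return -R.T@t, R.T@np.array([x,y,1.])
def atz(c,px,z):
    o,d=ray(c,px); return o+d*(z-o[2])/d[2]
def tri(a,b):
    (o,d),(p,e)=ray(*a),ray(*b)
    s=np.linalg.lstsq(np.c_[d,-e],p-o,rcond=None)[0]
    u,v=o+d*s[0],p+e*s[1]; return (u+v)/2,np.linalg.norm(u-v)
def proj(c,X):
    k=get_calibration(c); p=np.array(k['R'])@np.array(X)+np.array(k['t'])
    return k['fx']*p[0]/p[2]+k['cx'],k['fy']*p[1]/p[2]+k['cy']
def save(c,n):
    im=get_image(c); cv2.imwrite(f'pics/{n}.png',im[:,:,::-1]); return im
E
python3 -c "
from h import *
save('scene','s1');save('top','t1');o=get_obs();print(o['t'],o['tool_pos'],Ro.from_rotvec(o['tool_rot']).as_matrix().round(3))
for c in ('scene','top'):
  print(c,get_calibration(c))
print(get_calibration('wrist'))"
```

```text
0.1 [0.27757697 0.55934779 0.23020103] [[-0.896  0.445 -0.001]
 [ 0.445  0.896 -0.002]
 [ 0.    -0.002 -1.   ]]
scene {'fx': 456.80485376153547, 'fy': 456.80485376153547, 'cx': 320.3086717989126, 'cy': 239.57079062448446, 'R': array([[ 7.81302514e-01,  6.24152262e-01,  5.79674453e-04],
       [ 4.36007016e-01, -5.45120666e-01, -7.16059593e-01],
       [-4.46614222e-01,  5.59711902e-01, -6.98038912e-01]]), 't': array([-0.36593743, -0.19854079,  1.40411074])}
top {'fx': 514.90095300818, 'fy': 514.90095300818, 'cx': 318.74921544536465, 'cy': 244.41545339584457, 'R': array([[ 0.02137562, -0.99977036, -0.00152182],
       [-0.98845772, -0.02090535, -0.15004769],
       [ 0.14998142,  0.00471162, -0.98867759]]), 't': array([-0.06033845,  0.4976067 ,  1.03271591])}
{'fx': 371.64829954431775, 'fy': 371.64829954431775, 'cx': 317.1204695343413, 'cy': 244.45399589137637, 'mount': array([[-9.80939797e-04, -9.53539350e-01, -3.01266901e-01,
         7.67672346e-02],
       [ 9.99998839e-01, -5.84085414e-04, -1.40735750e-03,
        -1.43558365e-04],
       [ 1.16600515e-03, -3.01267932e-01,  9.53538816e-01,
        -1.44117316e-01],
       [ 0.00000000e+00,  0.00000000e+00,  0.00000000e+00,
         1.00000000e+00]])}
```

View pics/s1.png

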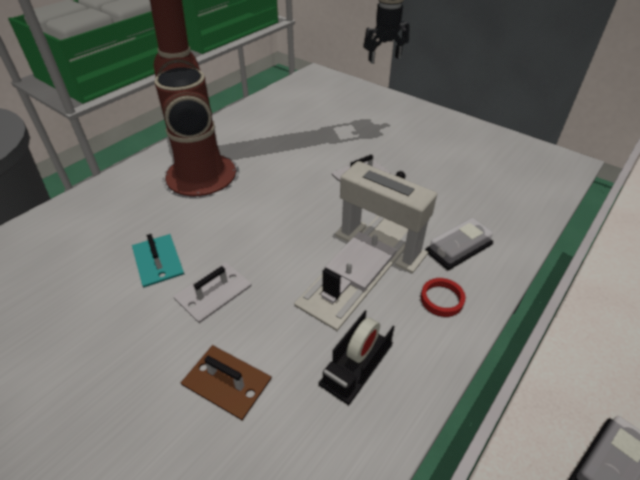

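View pics/t1.png

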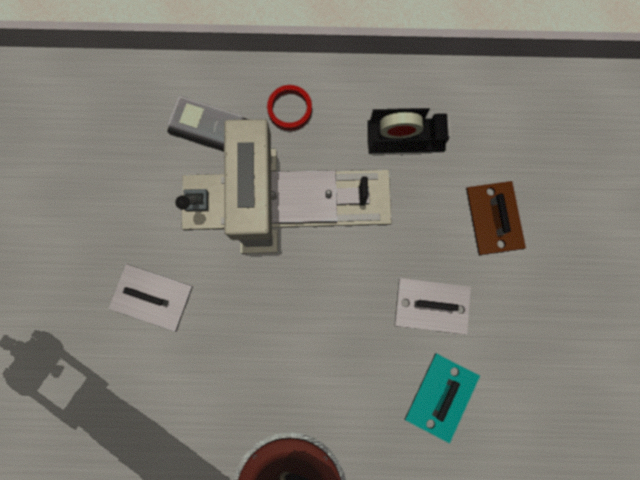

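Candidates for the tray plate, in top view pixels: grey plate with holes (433,306), grey blank without holes (150,297), turquoise with holes (442,398), brown with holes (497,217). By the description I choose (433,306). The sealer's paddle is at (364,191) and the lever ball at (182,202). Next is a close crop to check the choice.

```bash
python3 -c "
from h import *
t=cv2.imread('pics/t1.png');s=cv2.imread('pics/s1.png')
r=lambda im,x,y,w,h,W,H:cv2.resize(im[y:y+h,x:x+w],(W,H),interpolation=cv2.INTER_CUBIC)
a=r(t,385,265,100,75,400,300);b=r(s,165,255,100,75,400,300);c=r(t,170,155,230,86,800,300)
cv2.imwrite('pics/c1.png',np.vstack([np.hstack([a,b]),c]))
cv2.imwrite('pics/c2.png',r(s,290,140,160,190,640,600)[:,:])
"
```

```text
(no output)
```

View pics/c1.png

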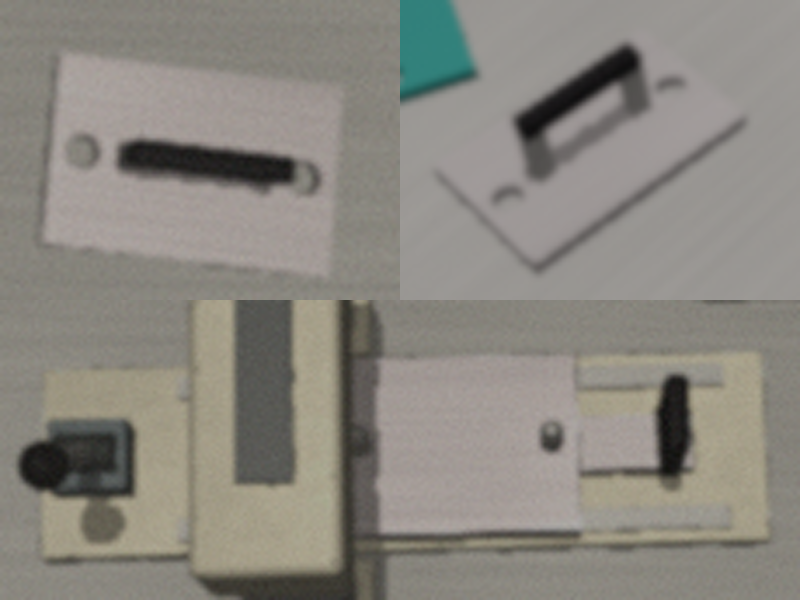

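View pics/c2.png

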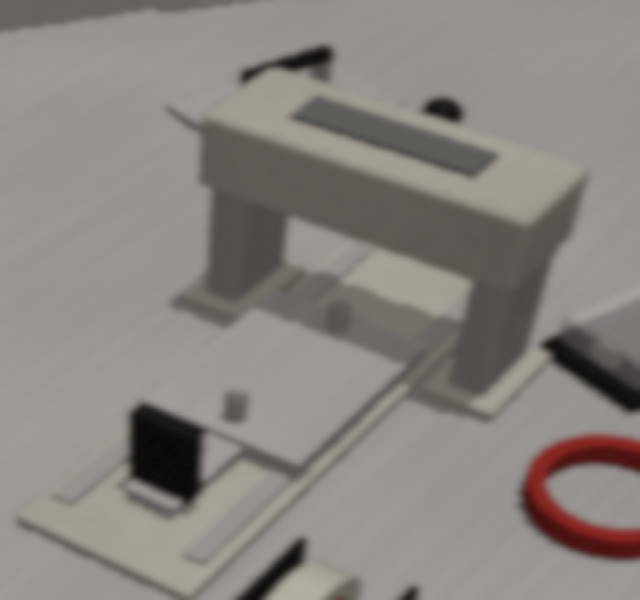

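The crop confirms the choice: (433,306) is grey with two holes, at top pixels (405,302) and (461,309). The shuttle is partly under the head: its near pin is at top pixel (328,193) and its paddle at (364,190). The lever leans towards the robot.

```bash
python3 -c "
from h import *
T=lambda u,v:('top',((u+.5)/4-.5+385,(v+.5)/4-.5+265))
S=lambda u,v:('scene',((u-399.5)/4-.5+165,(v+.5)/4-.5+255))
C=lambda u,v:('top',((u+.5)*230/800-.5+170,(v-299.5)*86/300-.5+155))
D=lambda u,v:('scene',((u+.5)/4-.5+290,(v+.5)*190/600-.5+140))
p=lambda n,x:print(n,np.round(x,4) if not isinstance(x,tuple) else (x[0].round(4),round(x[1],4)))
p('bar+y',tri(T(122,155),S(632,52)));p('bar-y',tri(T(296,168),S(522,123)))
co=[atz(*T(*c),.01) for c in((60,52),(343,88),(328,276),(43,242))];p('plate',co);p('pc',np.mean(co,0))
p('holes',[atz(*T(82,151),.01),atz(*T(305,178),.01)])
p('tri corner near',tri(T(328,276),S(437,172)));p('tri corner far -y',tri(T(343,88),S(538,264)));p('far+y',tri(T(60,52),S(745,120)))
b=[atz(*C(*c),.012) for c in((45,370),(760,352),(770,541),(42,558))];p('base',b)
for i in range(4):print(np.linalg.norm(b[i]-b[i-1]))
p('pin',tri(C(551,430),D(235,393)))
p('paddle',tri(C(673,425),D(168,414)));p('ball',tri(C(44,464),D(442,112)))
p('shut corners z34',[atz(*C(*c),.034) for c in((573,356),(579,531))])
"
```

```text
bar+y (array([ 0.3792, -0.2481,  0.0518]), np.float64(0.0042))
bar-y (array([ 0.3765, -0.3301,  0.062 ]), np.float64(0.003))
plate [[ 0.4357 -0.2218  0.01  ]
 [ 0.4198 -0.3707  0.01  ]
 [ 0.3221 -0.3607  0.01  ]
 [ 0.3364 -0.2128  0.01  ]]
pc [ 0.3785 -0.2915  0.01  ]
holes [[ 0.3839 -0.2333  0.01  ]
 [ 0.3724 -0.3498  0.01  ]]
tri corner near (array([ 0.3227, -0.3606,  0.0068]), np.float64(0.0023))
tri corner far -y (array([ 0.4208, -0.3689,  0.0114]), np.float64(0.0033))
far+y (array([ 0.4358, -0.2221,  0.0085]), np.float64(0.0))
base [[ 0.6496  0.2496  0.012 ]
 [ 0.6706 -0.1971  0.012 ]
 [ 0.5507 -0.2034  0.012 ]
 [ 0.5307  0.2442  0.012 ]]
0.1191033379229092
0.44720492435617015
0.12004412546521953
0.44803031162926316
pin (array([ 0.6046, -0.0668,  0.0628]), np.float64(0.0003))
paddle (array([ 0.6028, -0.134 ,  0.0964]), np.float64(0.0063))
ball (array([0.5615, 0.2127, 0.1347]), np.float64(0.0007))
shut corners z34 [[ 0.6589 -0.0796  0.034 ]
 [ 0.5501 -0.0851  0.034 ]]
```

```bash
cat >> h.py <<'E'
TH=np.deg2rad(2.63); O=np.array([.6018,-.0066])
SX=np.array([np.cos(TH),np.sin(TH)]); SY=np.array([-np.sin(TH),np.cos(TH)])
def s2w(x,y,z=0): return np.r_[O+x*SX+y*SY,z]
def w2s(p): d=np.array(p[:2])-O; return np.array([d@SX,d@SY,p[2]])
def go(P,yaw):
    "print the shift (tool axes, after the spin) in mm and spin in deg to reach world P, tool y at yaw deg"
    o=get_obs(); R=Ro.from_rotvec(o['tool_rot']).as_matrix(); cur=np.rad2deg(np.arctan2(R[1,1],R[0,1]))
    a=np.deg2rad(yaw); d=np.array(P)-o['tool_pos']; y=np.array([np.cos(a),np.sin(a)]); x=np.array([-y[1],y[0]])
    print('t',round(o['t'],2),'sealer mm',(w2s(o['tool_pos'])*1e3).round(1),'spin',round(cur-yaw,2),'txyz',(1e3*np.array([d[:2]@x,d[:2]@y,-d[2]])).round(1),'F',np.round(o['contact_force'],1),'tilt',R[:,2].round(3))
E
python3 -c "
from h import *
go(s2w(0,-.104,.29),2.63)"
```

```text
t 0.1 sealer mm [-297.9  580.2  230.2] spin 60.97 txyz [-684.2  297.9  -59.8] F [-0.2 -0.1  0.4] tilt [-0.001 -0.002 -1.   ]
```

>>> servo_tool(increments=[[0,0,0,-10,10],[0,0,0,-10,10],[0,0,0,-10,10],[0,0,0,-10,10],[0,0,0,-10,10],[0,0,0,-10,10],[0,0,0,0,1]])

```text
t: 0.98
tool_pos: [0.278, 0.56, 0.2918]
tool_rot: [-2.169, -2.272, -0.002]
contact_force: [-0.8, -0.1, 0.4]
opening: 0.0002
grip_force: 0.0
```

```bash
python3 -c "
from h import *
go(s2w(0,-.104,.29),2.63)"
```

```text
t 0.97 sealer mm [-297.4  580.9  291.8] spin 0.03 txyz [-684.9  297.4    1.8] F [-0.8 -0.1  0.4] tilt [ 0.001  0.001 -1.   ]
```

>>> servo_tool(increments=[[0,-57,25,0,0],[0,-57,25,0,0],[0,-57,25,0,0],[0,-57,25,0,0],[0,-57,25,0,0],[0,-57,25,0,0],[0,-57,25,0,0],[0,-57,25,0,0],[0,-57,25,0,0],[0,-57,25,0,0],[0,-57,22,0,0],[0,-57,25,0,0]])

```text
t: 2.48
tool_pos: [0.6058, -0.1119, 0.2903]
tool_rot: [-2.167, -2.273, 0.0]
contact_force: [0.3, 0.6, -0.0]
opening: 0.0003
grip_force: 0.0
```

```bash
python3 -c "
from h import *
go(s2w(0,-.104,.06),2.63);save('wrist','w1')"
```

```text
t 2.48 sealer mm [  -0.8 -105.4  290.3] spin 0.11 txyz [  1.4   0.8 230.3] F [ 0.3  0.6 -0. ] tilt [-0.001  0.001 -1.   ]
```

View pics/w1.png

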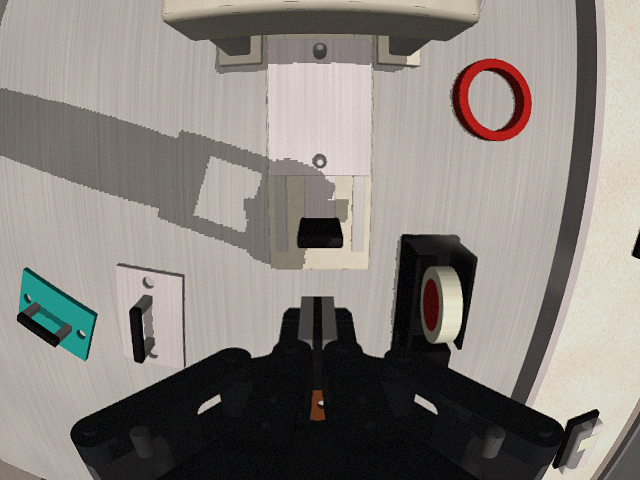

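The wrist view shows the pins at (320,49) and (320,160), the paddle's top at (320,225), the shuttle's edge at row 176, and the plate's holes at (148,282) and (154,354). I'll check these with the fisheye model.

```bash
cat >> h.py <<'E'
def wray(px,o=None):
    o=o or get_obs(); k=get_calibration('wrist'); d=np.array([px[0]-k['cx'],px[1]-k['cy']]); r=np.hypot(*d); th=r/k['fx']
    v=np.r_[np.sin(th)*d/r,np.cos(th)]; M=np.array(k['mount']); R=Ro.from_rotvec(o['tool_rot']).as_matrix()
    return R@M[:3,3]+o['tool_pos'], R@M[:3,:3]@v
def wz(px,z,o=None):
    p,d=wray(px,o); return p+d*(z-p[2])/d[2]
E
python3 -c "
from h import *
f=lambda n,px,z:print(n,wz(px,z).round(4),(w2s(wz(px,z))*1e3).round(1))
f('pin1',(320,159),.064);f('pin2',(320,47),.064);f('padL',(301,219),.098);f('padR',(341,219),.098);f('padnear',(320,233),.098)
f('edgeL',(268,176),.034);f('edgeR',(372,176),.034);f('baseL',(269,269),.012);f('baseR',(369,269),.012);f('hole+',(148.5,282),.01);f('hole-',(154,354),.01)
"
```

```text
pin1 [ 0.6083 -0.0712  0.064 ] [  3.5 -64.8  64. ]
pin2 [0.6036 0.0413 0.064 ] [ 4.  47.7 64. ]
padL [ 0.5927 -0.1248  0.098 ] [ -14.5 -117.6   98. ]
padR [ 0.6298 -0.1232  0.098 ] [  22.6 -117.8   98. ]
padnear [ 0.6109 -0.1376  0.098 ] [   3.1 -131.2   98. ]
edgeL [ 0.5531 -0.094   0.034 ] [-52.6 -85.1  34. ]
edgeR [ 0.6656 -0.0892  0.034 ] [ 60.  -85.5  34. ]
baseL [ 0.5521 -0.2106  0.012 ] [ -59.  -201.5   12. ]
baseR [ 0.6745 -0.2055  0.012 ] [  63.5 -202.1   12. ]
hole+ [ 0.3866 -0.2394  0.01  ] [-225.7 -222.7   10. ]
hole- [ 0.3761 -0.3571  0.01  ] [-241.6 -339.8   10. ]
```

```bash
python3 -c "
from h import *
go(s2w(0,-.104,.06),2.63);a=save('wrist','w2')
go(s2w(0,-.104,.06),2.63)
b=cv2.imread('pics/w1.png')[:,:,::-1]
A,B=[cv2.cvtColor(np.ascontiguousarray(i),cv2.COLOR_RGB2GRAY).astype(np.float32)[60:270,260:380] for i in(a,b)]
print(cv2.phaseCorrelate(A,B))
k=get_calibration('wrist');M=np.linalg.inv(k['mount'])
for p in ((.011,0,0),(0,0,0),(.011,.0145,0)):
  c=M[:3,:3]@p+M[:3,3];th=np.arctan2(np.hypot(*c[:2]),c[2]);print(k['fx']*th*c[:2]/np.hypot(*c[:2])+[k['cx'],k['cy']])
"
```

```text
t 2.52 sealer mm [   0.7 -112.1  289.2] spin -0.21 txyz [  8.1  -0.7 229.2] F [-1.7 -4.4 -0.3] tilt [-0.001 -0.004 -1.   ]
t 2.58 sealer mm [  -0.5 -108.5  289. ] spin -0.22 txyz [  4.5   0.5 229. ] F [-0.2  0.1 -0.1] tilt [-0.003 -0.001 -1.   ]
((1.6169951624286583, 7.250279406863498), 0.5879400490242758)
[317.022847   289.51115969]
[317.05022017 312.29832459]
[351.02991774 289.36427732]
```

>>> servo_tool(increments=[[0,1,1,0,0],[0,0,0,40,0],[0,0,0,50,0],[0,0,0,50,0],[0,0,0,40,0],[0,0,0,30,0],[0,0,0,20,0],[0,0,0,0,0]])

```text
t: 3.58
tool_pos: [0.6053, -0.1077, 0.0598]
tool_rot: [-2.167, -2.271, 0.002]
contact_force: [0.3, -0.7, 0.6]
opening: -0.0003
grip_force: 0.0
```

```bash
python3 -c "
from h import *
go(s2w(0,-.198,.06),2.63)"
```

```text
t 3.58 sealer mm [  -1.1 -101.1   59.8] spin 0.07 txyz [-96.9   1.1  -0.2] F [ 0.3 -0.7  0.6] tilt [-0.003  0.001 -1.   ]
```

>>> servo_tool(increments=[[0,-8,1,0,0],[0,-12,0,0,0],[0,-15,0,0,0],[0,-15,0,0,0],[0,-15,0,0,0],[0,-12,0,0,0],[0,-8,0,0,0],[0,-5,0,0,0],[0,-3,0,0,0]])

```text
t: 4.7
tool_pos: [0.613, -0.2024, 0.0629]
tool_rot: [2.169, 2.269, 0.003]
contact_force: [1.8, 4.6, 1.8]
opening: 0.0002
grip_force: 2.2
```

>>> servo_tool(increments=[[0,-3,0,0,0],[0,-2,0,0,0],[0,-2,0,0,0]])

```text
t: 5.08
tool_pos: [0.6121, -0.2068, 0.0617]
tool_rot: [-2.168, -2.268, -0.005]
contact_force: [-0.5, 15.6, 7.0]
opening: 0.0001
grip_force: 7.4
```

```bash
python3 -c "
from h import *
go(s2w(0,-.202,.06),2.63);im=save('top','t2');T=im"
```

```text
t 5.08 sealer mm [   1.1 -200.5   61.7] spin -0.05 txyz [-1.5 -1.1  1.7] F [-0.5 15.6  7. ] tilt [-0.     0.005 -1.   ]
```

>>> servo_tool(increments=[[0,-2,0,0,0],[0,-1,0,0,0],[0,0,0,0,0]])

```text
t: 5.5
tool_pos: [0.6121, -0.2068, 0.0617]
tool_rot: [-2.164, -2.266, -0.009]
contact_force: [-1.0, 20.4, 11.3]
opening: 0.0
grip_force: 10.1
```

>>> servo_tool(increments=[[0,12,0,0,0],[0,8,0,-20,0],[0,0,0,-50,0],[0,0,0,-50,0],[0,0,0,-50,0],[1,0,0,-40,4],[1,0,0,0,4]])

```text
t: 6.38
tool_pos: [0.6129, -0.1935, 0.2786]
tool_rot: [2.319, 2.104, 0.005]
contact_force: [0.8, -0.4, -0.0]
opening: 0.0361
grip_force: 0.0
```

```bash
python3 -c "
from h import *
go([.379,-.291,.09],-5.7)"
```

```text
t 6.38 sealer mm [   2.6 -187.3  278.6] spin 0.12 txyz [-120.2 -223.1  188.6] F [ 0.8 -0.4 -0. ] tilt [ 0.009 -0.006 -1.   ]
```

>>> servo_tool(increments=[[1,-20,-37,10,0],[1,-25,-47,20,0],[1,-25,-47,30,0],[1,-20,-40,30,0],[1,-15,-26,20,0],[1,-10,-18,10,0],[1,-5,-8,10,0],[1,0,0,10,0],[1,0,0,0,0]])

```text
t: 7.5
tool_pos: [0.3781, -0.2899, 0.1307]
tool_rot: [-2.322, -2.114, 0.0]
contact_force: [0.1, 0.1, -1.2]
opening: 0.0852
grip_force: 0.0
```

```bash
python3 -c "
from h import *
go([.3788,-.2915,.036],-5.5);save('wrist','w3')"
```

```text
t 7.5 sealer mm [-236.4 -272.7  130.7] spin 0.12 txyz [-1.5  0.8 94.7] F [ 0.1  0.1 -1.2] tilt [-0.001  0.001 -1.   ]
```

View pics/w3.png

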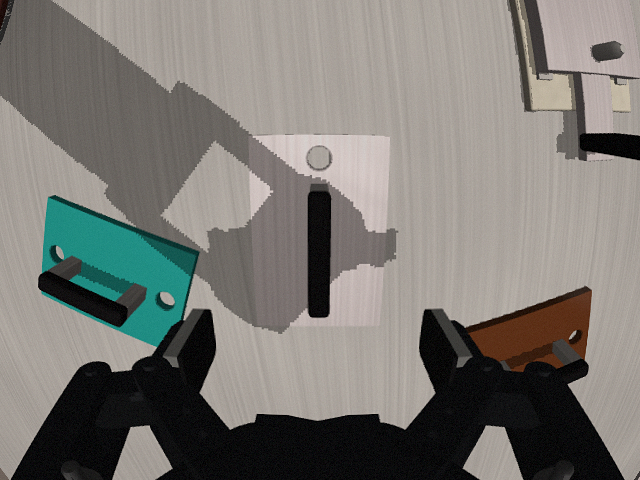

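The wrist view shows the handle bar along the image's vertical at column 319 (rows 191 to 317) and the hole at (319,158), between the open fingers. The yaw is right.

```bash
python3 -c "
from h import *
o=get_obs();go([.3788,-.2915,.036],-5.5)
a=np.array([wz((319.5,191.5),.06,o),wz((319,316),.06,o)]);print(a.round(4),a.mean(0).round(4),np.linalg.norm(a[0]-a[1]))
h=wz((319,158),.005,o);print('hole',h.round(4),h-.058*np.array([np.sin(np.deg2rad(5.5)),np.cos(np.deg2rad(5.5)),0]))
L,Rr=wz((249.5,200),.01,o),wz((387,200),.01,o);print('mid width',(L+Rr)/2,np.linalg.norm(L-Rr))
R=Ro.from_rotvec(o['tool_rot']).as_matrix()
for q in (a.mean(0),h,(L+Rr)/2):print('tool mm',(R.T@(q-o['tool_pos'])*1e3).round(1))
"
```

```text
t 7.55 sealer mm [-236.1 -272.9  131.2] spin 0.14 txyz [-1.4  0.5 95.2] F [ 0.2 -0.2 -1.3] tilt [-0.  0. -1.]
[[ 0.3838 -0.2493  0.06  ]
 [ 0.3759 -0.3307  0.06  ]] [ 0.3798 -0.29    0.06  ] 0.08175532755830404
hole [ 0.3852 -0.2338  0.005 ] [ 0.37960296 -0.29149916  0.005     ]
mid width [ 0.38183844 -0.26337537  0.01      ] 0.10080347693823705
tool mm [ 0.2  1.4 71.2]
tool mm [ 56.6   1.4 126.2]
tool mm [ 26.9   0.9 121.2]
```

>>> servo_tool(increments=[[1,-1,1,25,0],[1,0,0,30,0],[1,0,0,20,0],[1,0,0,15,0],[1,0,0,6,0],[1,0,0,0,0],[0,0,0,0,0],[0,0,0,0,0],[0,0,0,0,0],[0,0,0,0,0],[0,0,0,0,0]], force=60)

```text
t: 8.93
tool_pos: [0.3789, -0.2916, 0.0357]
tool_rot: [2.324, 2.114, -0.0]
contact_force: [-1.8, 0.6, 4.2]
opening: 0.0131
grip_force: 59.6
```

>>> servo_tool(increments=[[0,0,0,-5,0],[0,0,0,-15,0],[0,0,0,-30,-4],[0,0,0,-40,-4],[0,10,8,-35,0],[0,25,20,-25,0],[0,30,26,-10,0],[0,28,26,0,0],[0,18,16,0,0],[0,8,7,0,0],[0,4,3,0,0],[0,0,0,0,0]])

```text
t: 10.42
tool_pos: [0.4789, -0.164, 0.1952]
tool_rot: [-2.171, -2.271, 0.001]
contact_force: [-0.1, -0.3, -5.3]
opening: 0.0128
grip_force: 59.0
```

>>> servo_tool(increments=[[0,0,0,0,0],[0,0,0,0,0]])

```text
t: 10.68
tool_pos: [0.4789, -0.1642, 0.1953]
tool_rot: [2.172, 2.27, -0.0]
contact_force: [0.2, 0.6, -4.7]
opening: 0.0128
grip_force: 59.0
```

```bash
python3 -c "
from h import *
go(s2w(0,-.09,.196),2.5);save('wrist','w4')"
```

```text
t 10.68 sealer mm [-130.  -151.8  195.3] spin 0.04 txyz [ 62.1 129.8  -0.7] F [ 0.2  0.6 -4.7] tilt [-0. -0. -1.]
```

View pics/w4.png

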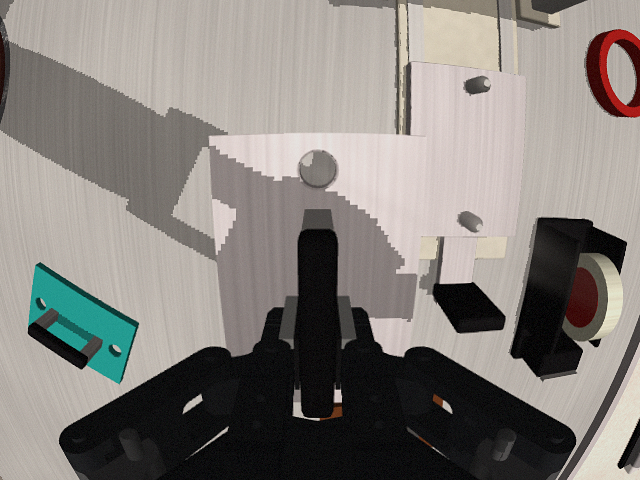

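The wrist view shows the shuttle's pins at (478,85) and (470,221), and the held plate's front hole at (318,168). I'll find the centroids numerically.

```bash
python3 -c "
from h import *
o=get_obs();g=cv2.cvtColor(cv2.imread('pics/w4.png'),cv2.COLOR_BGR2GRAY)
R=Ro.from_rotvec(o['tool_rot']).as_matrix()
P=[]
for n,(u,v) in {'p+':(478,85),'p-':(470,221)}.items():
  w=g[v-18:v+19,u-22:u+23];bg=np.median(w);m=(cv2.GaussianBlur(w,(3,3),0)<bg-25).astype(np.uint8)
  k,l,s,c=cv2.connectedComponentsWithStats(m);i=l[18,22] or 1+np.argmax(s[1:,4]);ce=c[i]+[u-22,v-18];print(n,bg,ce,s[i])
  q=wz(ce,.0475,o);P.append(q);print(q.round(4),(w2s(q)*1e3).round(1),'tool',(R.T@(q-o['tool_pos'])*1e3).round(1))
d=P[0]-P[1];print('len',np.linalg.norm(d),'yaw',np.rad2deg(np.arctan2(-d[0],d[1])),'mid',(w2s((P[0]+P[1])/2)*1e3).round(1))
print('base',[ (w2s(wz(p,.034,o))*1e3).round(1) for p in((468,86),(463,216))])
u,v=318,168;w=g[v-26:v+27,u-26:u+27]
c=cv2.HoughCircles(cv2.resize(w,None,fx=4,fy=4,interpolation=cv2.INTER_CUBIC),cv2.HOUGH_GRADIENT,2,500,param1=80,param2=20,minRadius=50,maxRadius=110);print(c)
x,y,r=c[0,0];q=wz((x/4-.4+u-26,y/4-.4+v-26),o['tool_pos'][2]-.0257,o);print('hole tool',(R.T@(q-o['tool_pos'])*1e3).round(1))
"
```

```text
p+ 200.0 [475.93580247  85.17283951] [  7   8  28  21 405]
[ 0.603  -0.0382  0.0475] [ -0.3 -31.6  47.5] tool [120.3 129.5 147.8]
p- 202.0 [469.08093995 220.8537859 ] [  9   8  26  22 383]
[ 0.6086 -0.1531  0.0475] [ 1.000e-01 -1.466e+02  4.750e+01] tool [  5.3 130.  147.8]
len 0.1149955688719598 yaw 2.809015826142908 mid [ -0.1 -89.1  47.5]
base [array([ -1.8, -31.2,  34. ]), array([  -0.4, -145.6,   34. ])]
[[[109.  105.   72.6]]]
hole tool [59.6  0.9 25.7]
```

>>> servo_tool(increments=[[0,5,10,0,-0.3],[0,10,22,0,0],[0,14,30,0,0],[0,13,28,10,0],[0,9,20,20,0],[0,6,12,25,0],[0,4,7,20,0],[0,0,0,10,0],[0,0,0,3,0],[0,0,0,0,0],[0,0,0,0,0]])

```text
t: 12.1
tool_pos: [0.6056, -0.0968, 0.1086]
tool_rot: [2.164, 2.275, 0.002]
contact_force: [-0.2, 0.7, -5.4]
opening: 0.0127
grip_force: 59.0
```

```bash
python3 -c "
from h import *
go(s2w(-.001,-.0903,.0697),2.8);im=save('wrist','w5')
cv2.imwrite('pics/w5c.png',cv2.resize(im[110:230,240:400,::-1],(800,600),interpolation=cv2.INTER_CUBIC))"
```

```text
t 12.1 sealer mm [ -0.4 -90.3 108.6] spin 0.07 txyz [-0.  -0.6 38.9] F [-0.2  0.7 -5.4] tilt [ 0.002 -0.001 -1.   ]
```

View pics/w5c.png

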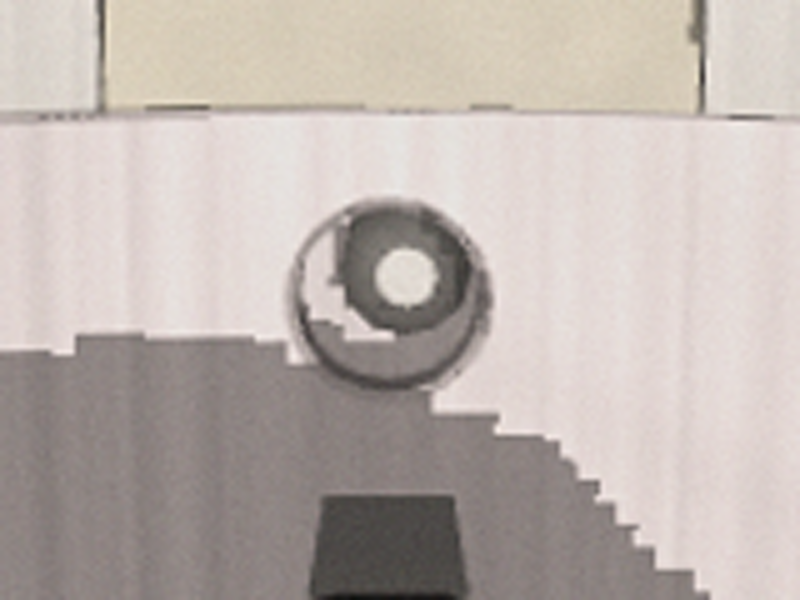

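Through the front hole the crop shows the pin tip, at crop (407,277), against the hole rim centred at (393,294). I'll compute the offset.

```bash
python3 -c "
from h import *
o=get_obs();R=Ro.from_rotvec(o['tool_rot']).as_matrix()
p=lambda u,v,z:(R.T@(wz((240+(u+.5)/5-.5,110+(v+.5)/5-.5),z,o)-o['tool_pos'])*1e3).round(2)
z=o['tool_pos'][2]
print('pin tip',p(407,277,.064),'pin body top',p(406,268,.056));
print('hole top rim',p(393,293,z-.0257),'R/L',p(492,293,z-.0257),p(289,293,z-.0257))
print('z',z)"
```

```text
pin tip [59.15  2.03 44.52] pin body top [59.36  2.   52.52]
hole top rim [59.44  0.57 25.66] R/L [59.47  9.61 25.68] [59.48 -8.92 25.64]
z 0.10856116420778228
```

>>> servo_tool(increments=[[0,0,1.3,0,0.2],[0,0,0,4,0],[0,0,0,6,0],[0,0,0,6,0],[0,0,0,4,0],[0,0,0,2,0],[0,0,0,0,0]])

```text
t: 13.02
tool_pos: [0.6061, -0.0963, 0.0851]
tool_rot: [-2.168, -2.273, 0.0]
contact_force: [-0.0, -0.7, -5.0]
opening: 0.0126
grip_force: 59.1
```

```bash
python3 -c "
from h import *
go(s2w(.0009,-.0903,.0697),2.63);o=get_obs();print(o['wrist_torque'])"
```

```text
t 13.03 sealer mm [  0.2 -89.8  85.1] spin 0.07 txyz [-0.5  0.7 15.4] F [-0.  -0.7 -5. ] tilt [-0.001  0.    -1.   ]
[-0.02049684  0.00320604  0.02350431]
```

>>> servo_tool(increments=[[0,0,0,4,0],[0,0,0,4,0],[0,0,0,2.5,0],[0,0,0,1.5,0],[0,0,0,1,0],[0,0,0,0,0]])

```text
t: 13.78
tool_pos: [0.6063, -0.0963, 0.0723]
tool_rot: [-2.169, -2.273, 0.0]
contact_force: [0.3, -0.1, -5.7]
opening: 0.0128
grip_force: 59.1
```

>>> servo_tool(increments=[[0,0,0,1,0],[0,0,0,1,0],[0,0,0,0,0]])

```text
t: 14.15
tool_pos: [0.6062, -0.0963, 0.0702]
tool_rot: [-2.168, -2.273, 0.0]
contact_force: [0.3, -0.2, -6.0]
opening: 0.0128
grip_force: 59.1
```

>>> servo_tool(increments=[[0,0,0,0.5,0],[0,0,0,0.5,0],[0,0,0,0.5,0],[0,0,0,0,0]])

```text
t: 14.65
tool_pos: [0.6064, -0.0963, 0.0697]
tool_rot: [2.168, 2.273, -0.0]
contact_force: [-4.7, 1.8, 1.7]
opening: 0.0124
grip_force: 60.2
```

>>> servo_tool(increments=[[0.5,0,0,0,0],[1,0,0,0,0],[1,0,0,0,0],[1,0,0,0,0],[1,0,0,-15,0],[1,0,0,-35,0],[1,-10,0,-45,0],[0,-30,0,-30,0],[0,-30,0,-5,0],[0,-25,0,0,0],[0,-10,0,0,0],[0,0,0,0,0]])

```text
t: 16.15
tool_pos: [0.6108, -0.2013, 0.1978]
tool_rot: [-2.168, -2.271, 0.0]
contact_force: [1.0, -0.1, -0.4]
opening: -0.0001
grip_force: 0.0
```

```bash
python3 -c "
from h import *
go(s2w(.001,-.25,.06),2.63);im=save('top','t3');s=save('scene','s3')
a=cv2.resize(im[155:241,170:400,::-1],(800,300),interpolation=cv2.INTER_CUBIC);b=cv2.resize(s[200:320,280:440,::-1],(400,300),interpolation=cv2.INTER_CUBIC)
w=save('wrist','w6');c=cv2.resize(w[:,:,::-1],(400,300),interpolation=cv2.INTER_AREA);cv2.imwrite('pics/c3.png',np.vstack([a,np.hstack([b,c])]))"
```

```text
t 16.15 sealer mm [   0.  -194.9  197.8] spin 0.02 txyz [-55.1   1.  137.8] F [ 1.  -0.1 -0.4] tilt [-0.002  0.001 -1.   ]
```

View pics/c3.png

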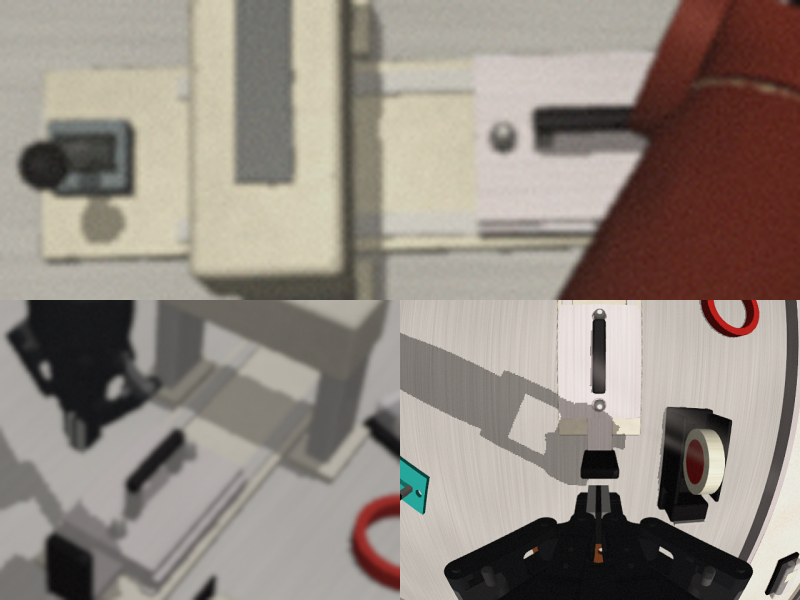

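Both pins stand through the plate's holes and the plate looks flush. Next I push the shuttle in.

>>> servo_tool(increments=[[0,-20,0,0,0],[0,-25,1,0,0],[0,-12,0,20,0],[0,0,0,40,0],[0,0,0,40,0],[0,0,0,25,0],[0,0,0,12,0],[0,0,0,0,0]])

```text
t: 17.3
tool_pos: [0.6141, -0.258, 0.0602]
tool_rot: [-2.167, -2.271, 0.001]
contact_force: [-0.2, -0.5, 0.2]
opening: -0.0002
grip_force: 0.0
```

```bash
python3 -c "
from h import *
go(s2w(.001,-.058,.06),2.63)"
```

```text
t 17.3 sealer mm [   0.7 -251.7   60.2] spin 0.04 txyz [193.7   0.3   0.2] F [-0.2 -0.5  0.2] tilt [-0.002  0.001 -1.   ]
```

>>> servo_tool(increments=[[0,6,0,0,0],[0,6,0,0,0],[0,8,0,0,0],[0,11,0,0,0],[0,13,0,0,0],[0,14,0,0,0],[0,14,0,0,0],[0,14,0,0,0],[0,14,0,0,0],[0,14,0,0,0],[0,14,0,0,0],[0,14,0,0,0]])

```text
t: 18.8
tool_pos: [0.609, -0.1171, 0.0633]
tool_rot: [2.165, 2.27, -0.001]
contact_force: [-0.1, -6.6, 2.5]
opening: 0.0005
grip_force: 2.8
```

>>> servo_tool(increments=[[0,12,0,0,0],[0,11,0,0,0],[0,9,0,0,0],[0,6,0,0,0],[0,4,0,0,0],[0,3,0,0,0],[0,2,0,0,0],[0,0,0,0,0]])

```text
t: 19.8
tool_pos: [0.606, -0.069, 0.0616]
tool_rot: [-2.168, -2.273, -0.001]
contact_force: [1.4, -2.9, 0.7]
opening: 0.0001
grip_force: 1.4
```

```bash
python3 -c "
from h import *
go(s2w(.001,-.058,.06),2.63)"
```

```text
t 19.8 sealer mm [  1.4 -62.5  61.6] spin 0.07 txyz [ 4.5 -0.4  1.6] F [ 1.4 -2.9  0.7] tilt [-0.  0. -1.]
```

>>> servo_tool(increments=[[0,2,0,0,0],[0,2,0,0,0],[0,2,0,0,0],[0,2,0,0,0],[0,0,0,0,0]])

```text
t: 20.42
tool_pos: [0.6057, -0.063, 0.0617]
tool_rot: [2.166, 2.271, -0.004]
contact_force: [2.1, -9.7, -0.5]
opening: -0.0003
grip_force: 5.1
```

>>> servo_tool(increments=[[0,1,0,0,0],[0,1,0,0,0],[0,0,0,0,0]])

```text
t: 20.8
tool_pos: [0.6057, -0.063, 0.0617]
tool_rot: [2.165, 2.269, -0.008]
contact_force: [2.0, -16.0, -0.4]
opening: 0.0003
grip_force: 8.3
```

>>> servo_tool(increments=[[0,-12,0,0,0],[0,-10,0,-10,0],[0,0,0,-40,0],[0,0,0,-60,0],[0,0,0,-60,0],[0,0,-10,-50,0],[0,10,-20,-15,0],[0,0,-30,0,0],[0,0,-30,0,0],[0,0,-20,0,0],[0,0,0,0,0]])

```text
t: 22.18
tool_pos: [0.4955, -0.076, 0.2973]
tool_rot: [2.168, 2.273, 0.002]
contact_force: [0.1, -0.0, 0.2]
opening: -0.0001
grip_force: 0.0
```

>>> servo_tool(increments=[[0,25,0,0,0],[0,40,0,0,0],[0,45,0,0,0],[0,45,0,0,0],[0,45,0,0,0],[0,40,0,0,0],[0,25,0,0,0],[0,10,0,0,0],[0,0,0,0,0],[0,0,0,0,-10],[0,0,0,0,-10],[0,0,0,0,-10]])

```text
t: 23.68
tool_pos: [0.4836, 0.1971, 0.2968]
tool_rot: [1.501, 2.76, -0.0]
contact_force: [-0.7, 0.0, 0.3]
opening: 0.0002
grip_force: 0.0
```

>>> servo_tool(increments=[[0,0,0,0,-10],[0,0,0,0,-10],[0,0,0,0,-10],[0,0,0,0,-10],[0,0,0,0,-10],[0,0,0,0,-10],[0,0,0,0,0],[0,0,0,0,0]])

```text
t: 24.68
tool_pos: [0.4835, 0.1977, 0.2968]
tool_rot: [-0.069, 3.141, -0.0]
contact_force: [0.1, -0.1, 0.2]
opening: 0.0002
grip_force: 0.0
```

```bash
python3 -c "
from h import *
go(s2w(-.1,.222,.095),92.63);print(get_obs()['q']);im=save('wrist','w7')
t=save('top','t4');a=cv2.resize(t[155:241,170:400,::-1],(800,300),interpolation=cv2.INTER_CUBIC)
s=save('scene','s4');b=cv2.resize(s[140:290,280:480,::-1],(400,300),interpolation=cv2.INTER_CUBIC)
cv2.imwrite('pics/c4.png',np.vstack([a,np.hstack([b,cv2.resize(im[:,:,::-1],(400,300),interpolation=cv2.INTER_AREA)])]))"
```

```text
t 24.68 sealer mm [-108.8  209.5  296.8] spin -0.12 txyz [ -8.8  12.5 201.8] F [ 0.1 -0.1  0.2] tilt [ 0. -0. -1.]
[ 2.45605814e-01 -2.25829558e-01  1.76639966e+00 -9.12203685e-05
  1.60101644e+00 -1.36892520e+00]
```

View pics/c4.png

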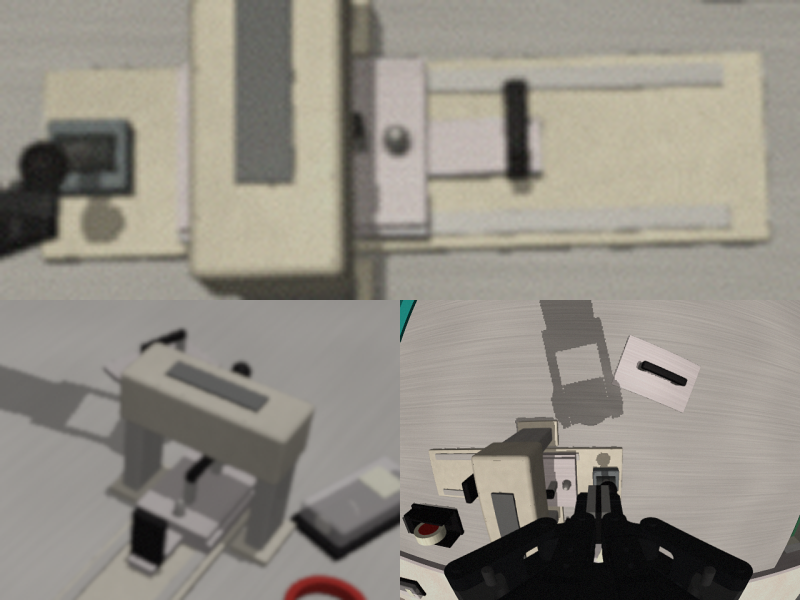

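```bash
python3 -c "
from h import *
px=((44+.5)*230/800-.5+170,(163+.5)*86/300-.5+155)
for z in (.1215,.13):print((w2s(atz('top',px,z))*1e3).round(1))
g=cv2.imread('pics/s4.png');m=(g[140:215,370:420].max(2)<50);print(m.sum());ys,xs=np.nonzero(m);print(xs.min()+370,xs.max()+370,ys.min()+140,ys.max()+140)
for x in(-48,-30,0):print(x,proj('scene',s2w(x/1e3,.222,.034+(.1**2-(x/1e3)**2)**.5)))"
```

```text
[-26.7 224.2 121.5]
[-28.8 222.  130. ]
35
370 404 156 177
-48 (np.float64(393.60219546329944), np.float64(176.6192891355194))
-30 (np.float64(400.03032269128704), np.float64(176.66526505291083))
0 (np.float64(410.61621746020427), np.float64(179.34240796556907))
```

>>> servo_tool(increments=[[0,-10,6,20,0],[0,-10,6,40,0],[0,-4,0,50,0],[0,0,0,40,0],[0,0,0,30,0],[0,0,0,15,0],[0,0,0,7,0],[0,0,0,0,0]])

```text
t: 25.82
tool_pos: [0.5072, 0.2115, 0.0955]
tool_rot: [-0.074, 3.14, 0.0]
contact_force: [0.0, 0.3, 0.5]
opening: -0.0001
grip_force: 0.0
```

>>> servo_tool(increments=[[0,-6,0,0,0],[0,-8,0,0,0],[0,-8,0,0,0],[0,-8,0,0,0],[0,-8,0,0,0],[0,-8,0,0,0],[0,-8,0,0,0],[0,-8,0,0,0],[0,-8,0,0,0],[0,-8,0,0,0],[0,-5,0,0,0],[0,0,0,0,0]])

```text
t: 27.32
tool_pos: [0.59, 0.2151, 0.0946]
tool_rot: [-0.074, 3.141, -0.0]
contact_force: [0.0, 0.1, 0.5]
opening: 0.0002
grip_force: 0.0
```

```bash
python3 -c "
from h import *
go(s2w(.015,.222,.095),92.63)"
```

```text
t 27.32 sealer mm [ -1.7 222.1  94.6] spin 0.06 txyz [-16.7  -0.1  -0.4] F [0.  0.1 0.5] tilt [ 0. -0. -1.]
```

>>> servo_tool(increments=[[0,-4,0,0,0],[0,-4,0,0,0],[0,-3,0,0,0],[0,-2,0,0,0],[0,-2,0,0,0],[0,0,0,0,0]])

```text
t: 28.08
tool_pos: [0.6049, 0.216, 0.0949]
tool_rot: [-0.074, 3.14, 0.0]
contact_force: [-0.6, -0.3, -0.2]
opening: 0.0001
grip_force: 0.2
```

>>> servo_tool(increments=[[0,-2,0,0,0],[0,-2,0,0,0],[0,0,0,0,0]])

```text
t: 28.45
tool_pos: [0.6085, 0.2162, 0.0947]
tool_rot: [0.074, -3.14, -0.0]
contact_force: [-0.8, -0.9, 0.3]
opening: 0.0001
grip_force: 0.8
```

```bash
python3 -c "
from h import *
go(s2w(.015,.222,.095),92.63)"
```

```text
t 28.45 sealer mm [ 17.  222.2  94.7] spin 0.07 txyz [ 2.  -0.2 -0.3] F [-0.8 -0.9  0.3] tilt [-0. -0. -1.]
```

>>> servo_tool(increments=[[0,-2,0,0,0],[0,-2,0,0,0],[0,0,0,0,0]])

```text
t: 28.82
tool_pos: [0.6093, 0.2163, 0.0943]
tool_rot: [0.074, -3.131, 0.001]
contact_force: [-12.8, 0.0, 6.5]
opening: 0.0003
grip_force: 7.3
```

>>> servo_tool(increments=[[0,-1.5,0,0,0],[0,-1.5,0,0,0],[0,0,0,0,0]])

```text
t: 29.2
tool_pos: [0.6097, 0.2164, 0.0942]
tool_rot: [0.075, -3.125, 0.003]
contact_force: [-22.0, -2.6, 11.4]
opening: -0.0002
grip_force: 12.5
```

>>> servo_tool(increments=[[0,10,0,0,0],[0,25,0,0,0],[0,40,0,0,0],[0,40,0,0,0],[0,15,0,-30,0],[0,10,0,-60,0],[0,20,0,-50,0],[0,40,0,-10,0],[0,20,0,0,0],[0,0,0,0,0]])

```text
t: 30.45
tool_pos: [0.3958, 0.2064, 0.2457]
tool_rot: [-0.075, 3.137, 0.001]
contact_force: [0.8, 0.8, 0.2]
opening: 0.0
grip_force: 0.0
```

```bash
python3 -c "
from h import *
go(s2w(.015,.222,.095),92.63);im=save('top','t5');old=cv2.imread('pics/t4.png')[:,:,::-1]
bx,by=map(round,proj('top',s2w(.0485,.222,.1215)));print(bx,by)
m=(im[by-20:by+20,bx-20:bx+20].max(2)<45).astype(np.uint8);k,l,s,c=cv2.connectedComponentsWithStats(m);print(s[1:],c[1:]+[bx-20,by-20])
i=1+np.argmax(s[1:,4]);print('ball',(w2s(atz('top',c[i]+[bx-20,by-20],.1215))*1e3).round(1))
d=np.abs(im.astype(int)-old).max(2)[180:235,265:400];print('change near shuttle',d.max(),(d>40).sum())
"
```

```text
t 30.45 sealer mm [-196.   222.2  245.7] spin 0.1 txyz [-2.110e+02 -2.000e-01  1.507e+02] F [0.8 0.8 0.2] tilt [ 0.004  0.001 -1.   ]
184 164
[[ 14  14  12  13 118]] [[183.77966102 164.25423729]]
ball [ 47.8 222.5 121.5]
change near shuttle 19 0
```

The ball measures x = +47.8 mm against 48.5 mm expected for fully locked, and the shuttle hasn't moved since. I'll hand the job in.

```bash
python3 -c "
from station import *
print(finish_job())"
```

```text
the job is handed in; nothing more can be done
None
```

The job is done and handed in after about 30 s of robot time: shuttle pushed to its outer stop, holed plate set flush on the pins, shuttle pushed in to its inner stop, and lever swung fully over to locked.

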